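# Load a cell into a spring-contact charger

### The arm

A 7-joint arm with a two-finger parallel gripper is mounted at the origin on the work surface. World frame = base frame: x ahead of the robot, y to its left, z up, the work surface at z = 0. Lengths are in m, angles in rad, forces in N, time in s.
With the tool pointing down it reaches from about 0.4 to 0.85 m from the base axis. Payload 4.5 kg.
Tool frame: the origin (TCP) lies on the mounting face of the last link; the fingertips stand 166 mm ahead of it and the grasp point (between the pads) lies 147 mm ahead of it; z points along the fingers, y is the line along which they close (so a half turn about z gives the same grasp; the last joint's range is limited). The gripper opens to 88 mm and grips with 3 to 60 N. Pads are 18 mm wide; open, the fingers measure 123 mm over their backs; the gripper's body (75 mm by 187 mm) begins 45 mm behind the grasp point.
Start: joints at [1.212, 0.689, -0.195, 1.565, 0.157, 0.902, -0.215], TCP at [0.239, -0.577, 0.405] pointing down, gripper open.
Joint ranges: [-3.01, 3.01], [-0.46, 2.08], [-1.47, 1.51], [0.13, 2.56], [-1, 4.14], [0.04, 2.09], [-2.66, 2.66]. Speed limits (rad/s): [2.57, 2.57, 3.14, 3.14, 3.14, 3.14, 3.14].

### API

Orientations are given as a unit quaternion [x, y, z, w].
In Python, from plant import r, snapshot gives the robot as it stands. The module is installed in compiled form; this text tells all that it offers.
- The arm moves only by the tool move_arm, never from a script. Its argument "rows" is a list of rows, each a list of 5 numbers: the shift along the tool's x, y, z in m, then the turn about the tool's z in rad, then the finger opening in m, from 0 to 0.0881. In form: [[dx, dy, dz, spin, claw], ...]. A call has 1 to 10 rows; each row shifts and turns the commanded pose from where the row before left it, along the tool's axes as they then stand; what a row does not reach is not made up. A row lasts 1/12 s, in which the tool goes at most 41.7 mm and 7.16 degrees, less where a joint would pass 70% of its speed; a pose out of reach is approached as far as the arm can. A call with a gripper value outside its range is refused whole. The fingers move at their own pace and stop on an object; "newtons" is the grip in N (left out, the last holds). Time passes only in rows, so rows that do not move let the fingers close. It gives the time, the measured TCP pose, the force, the opening and the grip force at its end, in the units of the state.
- r.get_state(): the state, without advancing time (a new reading comes with each control period).
- snapshot(name): name is "side" or "top"; returns a dict with "color" (384x512x3 uint8, red, green, blue), "depth" (384x512 float32, m along the optical axis (not along the pixel's ray), 0 where there is no reading), "mtx" (3x3 intrinsics, pixels), "dist" ([k1, k2, p1, p2, k3] as OpenCV has them; the pictures are not rectified), "eye" and "orientation" of the camera in the world. Camera axes: x right, y up, looking along -z (the intrinsics and any distortion apply to the point x, -y, -z); pixel columns grow to the right and rows downward; lengths in m; the calibration is good to about 2 mm. A picture is of the moment at which its call begins.
- r.finish_job(): hands the job in; it is judged then, once.
The state is a dict: "clock": time; "q": joint angles; "qd": joint speeds; "joint_torque": joint torques, N m; "tool_pos": TCP position; "eef_rot": TCP orientation; "contact_force": force on the tool from outside, world axes, zero at the start; "moment": the same for the moment, N m; "opening": opening from 0.0 (shut) to 1.0 (fully open); "finger_force": force on a finger pad.
Only numpy, scipy, OpenCV 4.12 (cv2) and the standard library are available. Lean on these libraries where they do the work, as an engineer would, in place of code of your own. Each camera call takes 0.05 s, during which the arm holds its last target. There are 200 camera calls.

### The job

Put the green rechargeable cell into the charger for charging: press its flat end gently against the coil spring contact with the brass-nub end held up, until the nub end can drop in behind the brass contact, then let it down so that the cell lies flat on the bay floor, and let go of it. Leave the grey spent cell and everything else where it is.

Things in the scene. Friction and masses are not known exactly. Their poses are not given: they have to be found in the camera images.
- cell_mid (a point): Centre of the green cell: rigid cylinder 32 mm across, 70 mm long overall (can 67.5 mm, then a brass nub 12 mm across standing out 2.5 mm), about 140 g, on its side on a wooden rest, centre 26 mm above the table. Its x axis runs along the cell to the nub (plus) end, which has a white band; the flat end has a steel band. The fixed rest under it is 60 mm long, 24 mm wide, 12 mm high.
- cell_plus (a point): Tip of the green cell's brass nub, on its axis, 35 mm from the centre.
- charger: Charger, fixed: black case 200 x 80 x 20 mm; origin on the table under its centre, z up, x along the bay from the spring end to the brass contact end (green bar on the case). The grey bay tray on it is set up to 10 mm either way along x from nominal: no reading tells it. It does not slide. Forces of the cell (or gripper) on the charger adding up to over 25 N, spring included, damage it.
- bay (a point): Nominal centre of the bay floor, 28 mm above the table (a seated cell's axis is at 44 mm, along the charger's x, y = 0); the true tray may be up to 10 mm off along x. Open from above. Guide rails 10 mm high, 36 mm apart, stand beside the cell only near its ends (22 to 34 mm either side of the centre); between them the floor is open for fingers.
- plus_nominal (a point): Nominal top middle of the fixed brass contact plate's bay face, 35 mm from the bay centre along +x; true place up to 10 mm off along x, with the tray. The plate is 6 mm thick, 34 mm wide and stands 15 mm above the bay floor; a low red strip lies behind it.
- spring_nominal (a point): Nominal middle of the coil spring contact's steel plate at rest, 61 mm from the brass plate, off along x with the tray. The plate, 26 mm wide, stands 2 to 46 mm above the bay floor and slides only along -x (its face and the brass are slick): 2.5 N to start, 6 N at 9 mm (what the seated cell needs), 8.5 N at the hard stop at 15 mm. A grey block 44 mm high starts 26 mm behind it.
- spent_mid (a point): Centre of the grey spent cell, same size and shape as the green one, on the other rest. Leave alone.
- soap: Amber pump dispenser, 68 mm across, 177 mm tall; origin under its centre. Leave alone.
- mug: Green mug, 76 mm across, 90 mm tall; origin under its centre. Leave alone.
- adapter: White plug adapter, 45 x 45 x 32 mm; origin under its centre. Leave alone.
- headtorch: Black head torch, 45 x 65 x 50 mm; origin under its centre. Leave alone.
- driver: Red-handled screwdriver lying down, 160 mm long; origin under it. Leave alone.
- frame: Clear picture stand, 160 mm wide, 126 mm tall; origin under its centre. Leave alone.

How it is judged:
By the outcome, as a careful person would: the job done as asked, in the order asked, and still so for the second after the job is handed in, with the robot touching nothing.
It also fails if it takes over 58 s, if anything falls off the work surface, if the arm or the gripper's body presses on something with over 40 N, if the wrist force passes 120 N, or if a joint passes its speed limit or range.

## Working session

There is one attempt and no reset: what is moved stays moved. The work goes in short steps, Python scripts to look and compute and a tool call to move; the robot and the scene stay as the last step left them, time stands still between calls to the robot, and variables do not carry over. Pictures are saved under pics/ and viewed, at most 10 in all, crops included, and the job is handed in when it is done.

Besides the shell and the picture viewer there is one more tool, called after ">>>" as a command line: name --pt "numbers of a row" for each row, then --argument value for the rest. move_arm: Moves the arm, as the interface text tells. Its arguments: {"type":"object","properties":{"rows":{"type":"array"},"newtons":{"type":"number"}},"required":["rows"]}

```bash
mkdir -p pics
cat > h.py <<'E'
import numpy as np, cv2
from scipy.spatial.transform import Rotation as R
from plant import r, snapshot
def cloud(s):
    h,w=s["depth"].shape
    u,v=np.meshgrid(np.arange(w),np.arange(h))
    p=cv2.undistortPoints(np.stack([u,v],-1).reshape(-1,1,2).astype(np.float64),np.array(s["mtx"],float),np.array(s["dist"],float)).reshape(h,w,2)
    d=s["depth"][...,None]
    c=np.concatenate([p[...,:1]*d,-p[...,1:]*d,-d],-1)
    return R.from_quat(s["orientation"]).apply(c.reshape(-1,3)).reshape(h,w,3)+np.array(s["eye"])
def save(s,n,crop=None,k=1):
    im=s["color"][...,::-1]
    if crop: a,b,c,d=crop; im=im[b:d,a:c]
    cv2.imwrite("pics/"+n,cv2.resize(im,None,fx=k,fy=k,interpolation=cv2.INTER_CUBIC))
E
python3 - <<'E'
from h import *
a=snapshot("top");b=snapshot("side")
im=np.hstack([a["color"],b["color"]])[...,::-1]
cv2.imwrite("pics/a.png",cv2.resize(np.vstack([a["color"],b["color"]])[...,::-1],(400*1,600)))
save(a,"top.png",k=1.5);save(b,"side.png",k=1.5)
np.savez("s.npz",ct=cloud(a),cs=cloud(b),t=a["color"],s=b["color"])
print(a["eye"],R.from_quat(a["orientation"]).as_matrix().round(2),b["eye"],R.from_quat(b["orientation"]).as_matrix().round(2),a["mtx"],a["dist"],b["dist"])
print(r.get_state())
E
```

```text
[0.53862472 0.04352998 1.175255  ] [[-0.02  1.   -0.05]
 [-1.   -0.02 -0.  ]
 [-0.    0.05  1.  ]] [ 0.53415216 -1.17486435  1.0253397 ] [[ 1.    0.02 -0.02]
 [-0.03  0.61 -0.79]
 [ 0.    0.79  0.61]] [[376.16686687   0.         259.87542992]
 [  0.         376.16686687 192.43357874]
 [  0.           0.           1.        ]] [-0.09603634  0.          0.          0.          0.        ] [-0.10650815  0.          0.          0.          0.        ]
{'clock': 0.1, 'q': array([ 1.2118304 ,  0.68987342, -0.19450409,  1.56622252,  0.15730134,
        0.90249534, -0.2151011 ]), 'qd': array([ 6.18324800e-05, -2.71708644e-03,  4.13162304e-04, -2.62410799e-03,
        4.34605283e-04, -1.11539122e-03,  2.30435321e-04]), 'joint_torque': array([-3.35098666e-03, -5.28497994e+01, -1.27171163e+00, -1.53837937e+01,
       -5.26500097e-02,  2.02100302e-03,  6.73035993e-05]), 'tool_pos': array([ 0.23907656, -0.57715295,  0.40401093]), 'eef_rot': array([ 9.80772437e-01,  1.95153221e-01, -2.20325839e-04, -7.73824309e-04]), 'contact_force': array([-0.24510819, -0.17747258, -0.87155085]), 'moment': array([0.04041413, 0.00390778, 0.01388295]), 'finger_force': 0.0, 'opening': 0.9993317659740811}
```

View pics/top.png

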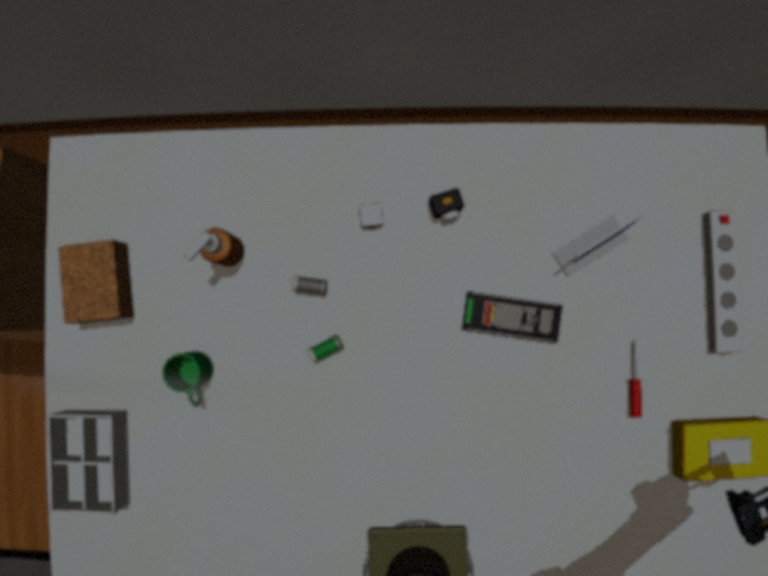

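View pics/side.png

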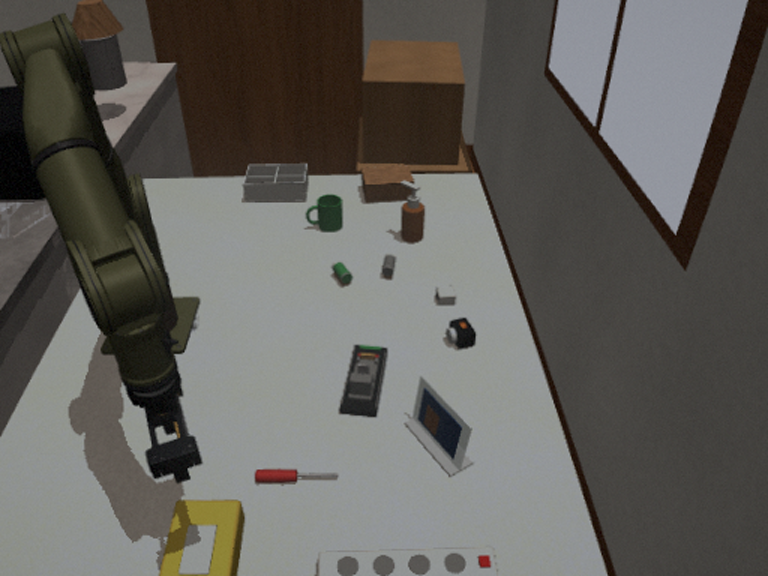

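Top view: green cell at about (325,348)/1.5, with the white band at one end; charger from its green bar at (470,310)/1.5 to (558,322)/1.5. The side view agrees. Next I measure both.

Run:
```python
from h import *
d=np.load("s.npz");t,ct,cs,s=d["t"],d["ct"],d["cs"],d["s"]
a=cv2.resize(t[185:235,300:380],None,fx=9,fy=9,interpolation=cv2.INTER_CUBIC)[:300]
a=cv2.resize(t[190:232,300:380],(720,378),interpolation=cv2.INTER_CUBIC)
b=cv2.resize(t[218,None].repeat(1,0) if 0 else t[216:248,195:237],(273,208),interpolation=cv2.INTER_CUBIC)
c=cv2.resize(s[225:280,222:264],(159,208),interpolation=cv2.INTER_CUBIC)
im=np.zeros((590,720,3),np.uint8);im[:378]=a;im[380:588,:273]=b;im[380:588,280:439]=c
cv2.imwrite("pics/crop.png",np.clip(im[...,::-1]*1.5,0,255).astype(np.uint8))
z=ct[...,2]
for n,(u0,v0,u1,v1) in dict(cell=(197,216,235,248),chg=(300,188,382,235)).items():
    P=ct[v0:v1,u0:u1].reshape(-1,3);C=t[v0:v1,u0:u1].reshape(-1,3).astype(int)
    g=(C[:,1]>C[:,0]+40)&(C[:,1]>C[:,2]+30)
    print(n,"green",g.sum(),P[g].mean(0),P[g].min(0),P[g].max(0))
    m=(P[:,2]>(.012 if n=="chg" else .018))&(P[:,2]<.12)
    q=P[m]; rect=cv2.minAreaRect(q[:,:2].astype(np.float32)); print(m.sum(),rect,q.mean(0),np.percentile(q[:,2],[5,50,95]))
    uv=np.argwhere(m.reshape(v1-v0,u1-u0)).astype(np.float32)
hsv=cv2.cvtColor(t,cv2.COLOR_RGB2HSV)
np.set_printoptions(precision=3,suppress=True)
w=np.zeros_like(z,bool);w[190:232,300:380]=1
red=w&(t[...,0]>110)&(t[...,1].astype(int)<t[...,0]*.55); yel=w&(hsv[...,0]>17)&(hsv[...,0]<38)&(hsv[...,1]>90)&(hsv[...,2]>90)
for m in(red,yel): print(m.sum(),ct[m].mean(0),np.argwhere(m).mean(0))
```

```text
cell green 108 [0.47887679 0.17990485 0.04987008] [0.46030234 0.04352998 0.03308614] [0.53862472 0.20419698 1.175255  ]
231 ((0.4771760106086731, 0.18345452845096588), (0.03193539008498192, 0.06838435679674149), 28.410898208618164) [0.47791139 0.18180139 0.03710724] [0.02842502 0.03738838 0.04329526]
chg green 48 [ 0.54948507 -0.1123255   0.02080808] [ 0.52729484 -0.11841365  0.0158845 ] [ 0.57325313 -0.10472336  0.02650704]
1666 ((0.5345324873924255, -0.20212244987487793), (0.1999109536409378, 0.08050741255283356), 80.61237335205078) [ 0.53439654 -0.19912459  0.02808827] [0.01623471 0.02236355 0.06986402]
1 [ 0.551 -0.15   0.03 ] [206. 325.]
22 [ 0.543 -0.157  0.041] [208.682 327.864]
```

View pics/crop.png

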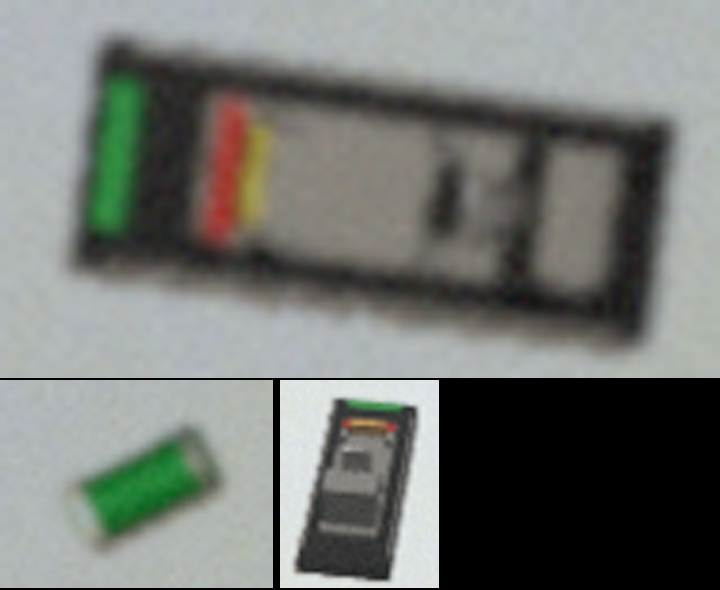

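The crop shows the brass (yellow) at pixels (327.9,208.7), the red strip to its left, the spring plate near full-image x≈350, and the cell's white band at its lower-left (+y,-x) end.

- **Cell:** centre ≈ (0.4775, 0.1825), yaw 118.4°.
- **Charger:** centre (0.5345, -0.202), yaw 80.6°.

>>> move_arm --pt "0.032 -0.022 0 0 0.088" --pt "0.032 -0.022 0 0 0.088" --pt "0.032 -0.022 0 0 0.088" --pt "0.032 -0.022 0 0 0.088" --pt "0.032 -0.022 0 0 0.088" --pt "0.032 -0.022 0 0 0.088" --pt "0.032 -0.022 0 0 0.088" --pt "0.032 -0.022 0 0 0.088" --pt "0.032 -0.022 0 0 0.088" --pt "0.032 -0.022 0 0 0.088"

```text
clock: 0.93
tool_pos: [0.4512, -0.2499, 0.4045]
eef_rot: [0.981, 0.195, -0.0, -0.0]
contact_force: [0.9, 0.2, -0.9]
opening: 0.999
finger_force: 0.0
```

>>> move_arm --pt "0.017 -0.035 0 0 0.088" --pt "0.017 -0.035 0 0 0.088" --pt "0.017 -0.035 0 0 0.088" --pt "0.017 -0.035 0 0 0.088" --pt "0.017 -0.035 0 0 0.088" --pt "0.017 -0.035 0 0 0.088" --pt "0.017 -0.035 0 0 0.088" --pt "0.017 -0.035 0 0 0.088" --pt "0.017 -0.035 0 0 0.088" --pt "0.017 -0.035 0 0 0.088"

```text
clock: 1.77
tool_pos: [0.4733, 0.1386, 0.4045]
eef_rot: [0.981, 0.195, -0.0, 0.0]
contact_force: [-0.3, -0.4, -0.4]
opening: 0.999
finger_force: 0.0
```

>>> move_arm --pt "0.02 -0.04 0 -0.12 0.088" --pt "0 0 0.01 -0.12 0.088" --pt "0 0 0.01 -0.12 0.088" --pt "0 0 0.01 -0.12 0.088" --pt "0 0 0.01 -0.12 0.088" --pt "0 0 0.01 -0.12 0.088" --pt "0 0 0.01 -0.12 0.088" --pt "0 0 0 -0.12 0.088" --pt "0 0 0 -0.12 0.088" --pt "0 0 0 -0.12 0.088"

```text
clock: 2.6
tool_pos: [0.4766, 0.1782, 0.3442]
eef_rot: [0.697, 0.717, -0.001, -0.0]
contact_force: [0.0, -0.5, -1.1]
opening: 1.0
finger_force: 0.0
```

>>> move_arm --pt "0 0 0 -0.12 0.088" --pt "0 0 0 -0.12 0.088" --pt "0 0 0 -0.12 0.088" --pt "0 0 0 -0.114 0.088" --pt "0 0 0 0 0.088" --pt "0 0 0 0 0.088"

```text
clock: 3.1
tool_pos: [0.4767, 0.1781, 0.3444]
eef_rot: [0.513, 0.858, -0.0, -0.0]
contact_force: [-0.5, 0.6, 0.5]
opening: 1.0
finger_force: 0.0
```

```bash
cat >> h.py <<'E'
np.set_printoptions(precision=4,suppress=True)
def tool():
    s=r.get_state(); M=R.from_quat(s["eef_rot"]); return s,np.array(s["tool_pos"]),M.as_matrix()
def info(tgt=None,yaw=None):
    s,p,M=tool(); y=np.degrees(np.arctan2(M[1,0],M[0,0]))
    print("t",s["clock"],"p",p,"yaw",y,"z",M[:,2],"F",s["contact_force"],"op",s["opening"],"ff",s["finger_force"])
    if tgt is not None: print("shift tool axes",M.T@(np.array(tgt)-p),"spin",-np.radians(yaw-y))
def rayz(s,u,v,z):
    p=cv2.undistortPoints(np.array([[[u,v]]],float),np.array(s["mtx"],float),np.array(s["dist"],float)).ravel()
    d=R.from_quat(s["orientation"]).apply([p[0],-p[1],-1]);e=np.array(s["eye"]);return e+d*(z-e[2])/d[2]
E
python3 - <<'E'
from h import *
info([.4775,.1825,.147+.026+.006],118.4)
b=snapshot("side");a=snapshot("top")
d=np.load("s.npz");hs=cv2.cvtColor(b["color"],cv2.COLOR_RGB2HSV)
# charger frame of features from top picture: brass, green bar
C=np.array([.5345,-.2021]);th=np.radians(80.6);X=np.array([np.cos(th),np.sin(th)]);Y=np.array([-X[1],X[0]])
def ch(p): q=p[:2]-C; return q@X,q@Y
print("brass",ch(rayz(a,327.9,208.7,.043)))
for n,u,v in(("bar",300+118/9,190+155/9),("case R",300+655/9,190+230/9)): print(n,ch(rayz(a,u,v,.02)))
m=np.zeros(hs.shape[:2],np.uint8);m[160:200,210:245]=cv2.inRange(hs,(50,90,30),(75,255,255))[160:200,210:245]
print("cell green side",cv2.countNonZero(m),ch)
P=cloud(b)[m>0];P=P[(P[:,2]<.06)];print(P.mean(0),cv2.minAreaRect(P[:,:2].astype(np.float32)))
# top green at z .04, rays
ht=cv2.cvtColor(d["t"],cv2.COLOR_RGB2HSV);m=np.zeros(ht.shape[:2],np.uint8);m[216:248,197:235]=cv2.inRange(ht,(45,110,40),(75,255,255))[216:248,197:235]
uv=np.argwhere(m>0);L=np.array([rayz(a,u,v,.036)[:2] for v,u in uv],np.float32);print("top green",len(L),L.mean(0),cv2.minAreaRect(L))
E
```

```text
t 3.1 p [0.4767 0.1781 0.3444] yaw 118.22597903033189 z [-0.0007  0.     -1.    ] F [-0.4685  0.5575  0.5236] op 1.0002701577359971 ff 0.0
shift tool axes [0.0034 0.0029 0.1654] spin -0.003037238888221887
brass (np.float64(0.04632157301701913), np.float64(-0.00046006033218425795))
bar (np.float64(0.0881459294107605), np.float64(0.0009172836471341692))
case R (np.float64(-0.09889000221633017), np.float64(-0.0003771466542750061))
cell green side 41 <function ch at 0x7f930b1272e0>
[0.4743 0.1782 0.0385] ((0.47499555349349976, 0.178766131401062), (0.025530382990837097, 0.05639905855059624), 18.76582145690918)
top green 125 [0.4774 0.1813] ((0.47743943333625793, 0.18074628710746765), (0.024342793971300125, 0.04614700749516487), 25.62503433227539)
```

>>> move_arm --pt "0.003 0.002 0.02 0 0.06" --pt "0 0 0.02 0 0.06" --pt "0 0 0.02 0 0.06" --pt "0 0 0.02 0 0.06" --pt "0 0 0.02 0 0.06" --pt "0 0 0.02 0 0.06" --pt "0 0 0.015 0 0.06" --pt "0 0 0 0 0.06"

```text
clock: 3.87
tool_pos: [0.4763, 0.1819, 0.2075]
eef_rot: [0.512, 0.859, -0.002, -0.001]
contact_force: [0.2, 0.2, 0.1]
opening: 0.677
finger_force: 0.0
```

Run:
```python
from h import *
info([.4775,.182,.179],118.4)
b=snapshot("side");a=snapshot("top")
im=np.hstack([cv2.resize(x["color"][v:v+60,u:u+60],(390,390),interpolation=cv2.INTER_CUBIC) for x,u,v in((b,198,150),(a,186,202))])
cv2.imwrite("pics/g.png",np.clip(im[...,::-1]*1.4,0,255).astype(np.uint8))
```

```text
t 3.8667 p [0.4763 0.1819 0.2075] yaw 118.37824918340787 z [-0.0032 -0.0026 -1.    ] F [0.1505 0.2442 0.1279] op 0.6773958098231454 ff 0.0
shift tool axes [-0.0004  0.0013  0.0285] spin -0.00037962336453010943
```

View pics/g.png

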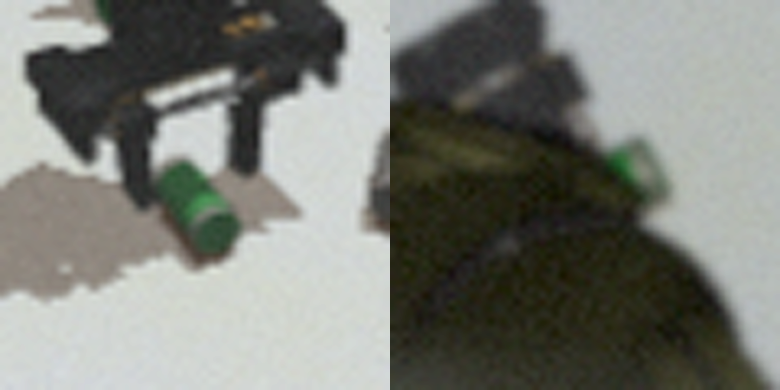

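Both views show the fingers straddling the cell, flat end toward the side camera. The tool can't tilt, so I'll grip, back the cell off its rest, and press the nub end down on the rest's edge to pivot it nub-up.

>>> move_arm --pt "0 0.001 0.015 0 0.06" --pt "0 0 0.0135 0 0.06" --pt "0 0 0 0 0.06" --pt "0 0 0 0 0.03" --pt "0 0 0 0 0.02" --pt "0 0 0 0 0.02" --pt "0 0 0 0 0.02" --pt "0 0 0 0 0.02" --pt "0 0 0 0 0.02" --pt "0 0 0 0 0.02" --newtons 15

```text
clock: 4.8
tool_pos: [0.4773, 0.1819, 0.1818]
eef_rot: [0.512, 0.859, -0.001, 0.0]
contact_force: [-3.1, -1.3, 6.0]
opening: 0.359
finger_force: 14.9
```

>>> move_arm --pt "0 0 0 0 0.02" --pt "0 0 0 0 0.02" --pt "0 0 -0.006 0 0.02" --pt "0 0 -0.006 0 0.02" --pt "0 0 0 0 0.02" --pt "0 0 0 0 0.02"

```text
clock: 5.3
tool_pos: [0.4783, 0.1825, 0.1937]
eef_rot: [0.512, 0.859, 0.001, 0.0]
contact_force: [0.2, -0.2, -1.3]
opening: 0.353
finger_force: 14.9
```

Run:
```python
from h import *
info([.4775,.182,.191],118.4)
b=snapshot("side")
save(b,"g2.png",(195,140,265,210),8)
```

```text
t 5.3 p [0.4783 0.1825 0.1937] yaw 118.3971619077313 z [ 0.0012  0.001  -1.    ] F [ 0.1938 -0.2226 -1.2543] op 0.3533188861560305 ff 14.862192571163177
shift tool axes [-0.     -0.001   0.0027] spin -4.953405456427104e-05
```

View pics/g2.png

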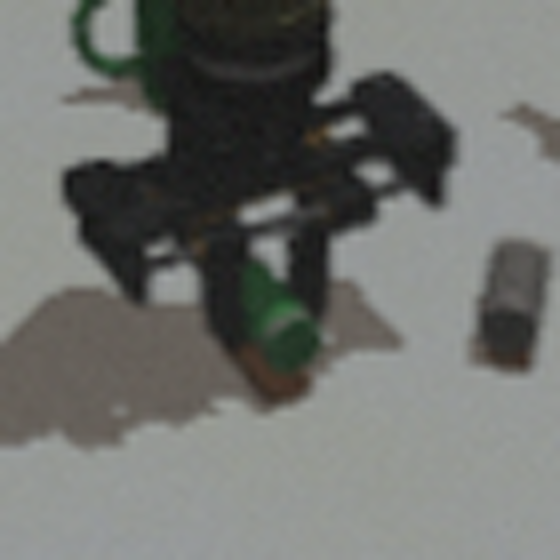

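Cell is held and 12 mm clear of its rest; the grey cell is untouched.

>>> move_arm --pt "-0.015 0 0 0 0.02" --pt "-0.015 0 0 0 0.02" --pt "-0.015 0 0 0 0.02" --pt "-0.007 0 0 0 0.02" --pt "0 0 0.004 0 0.02" --pt "0 0 0.004 0 0.02" --pt "0 0 0.003 0 0.02" --pt "0 0 0.002 0 0.02" --pt "0 0 0.002 0 0.02" --pt "0 0 0 0 0.02" --newtons 8

```text
clock: 6.18
tool_pos: [0.5026, 0.137, 0.178]
eef_rot: [0.512, 0.859, -0.0, 0.0]
contact_force: [1.0, -1.7, 0.5]
opening: 0.362
finger_force: 8.0
```

Run:
```python
from h import *
info()
b=snapshot("side")
im=b["color"][150:220,205:275]
save(b,"g3.png",(200,145,270,215),8)
```

```text
t 6.1833 p [0.5026 0.137  0.178 ] yaw 118.46903079201368 z [ 0.0001 -0.0006 -1.    ] F [ 0.9624 -1.7054  0.4925] op 0.3616142270886029 ff 7.999392449855804
```

View pics/g3.png

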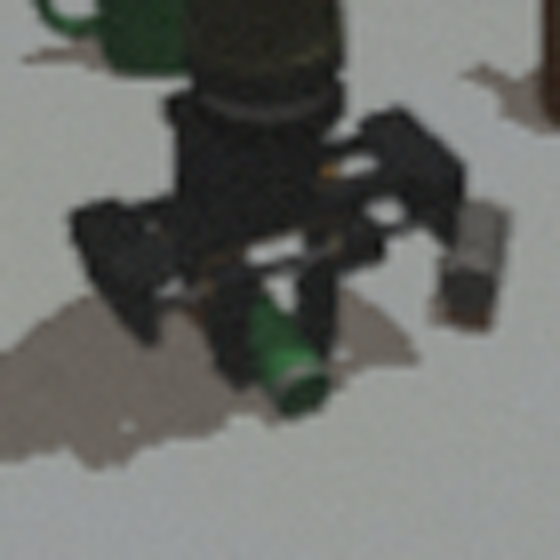

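The cell has pivoted flat-end-down (flat face at about (300,395) in the crop, foreshortened). Regrip firmly, lift and turn.

>>> move_arm --pt "0 0 0 0 0.02" --pt "0 0 0 0 0.02" --pt "0 0 -0.02 0 0.02" --pt "0 0 -0.03 0 0.02" --pt "0 0 -0.03 0 0.02" --pt "0 0 -0.03 0.11 0.02" --pt "0 0 -0.01 0.11 0.02" --pt "0 0 0 0.11 0.02" --pt "0 0 0 0.11 0.02" --pt "0 0 0 0.11 0.02" --newtons 35

```text
clock: 7.07
tool_pos: [0.5024, 0.1369, 0.2985]
eef_rot: [0.728, 0.686, 0.0, -0.0]
contact_force: [-0.8, -0.0, -1.5]
opening: 0.349
finger_force: 35.0
```

>>> move_arm --pt "0 0 0 0.11 0.02" --pt "0 0 0 0 0.02"

```text
clock: 7.23
tool_pos: [0.5023, 0.1371, 0.2982]
eef_rot: [0.763, 0.646, 0.0, -0.0]
contact_force: [0.4, 0.5, -1.6]
opening: 0.351
finger_force: 35.0
```

Run:
```python
from h import *
info([.5386,-.1774,.30],80.6)
```

```text
t 7.2333 p [0.5023 0.1371 0.2982] yaw 80.49757940864401 z [-0.      0.0002 -1.    ] F [ 0.4339  0.4523 -1.5656] op 0.35131664906396404 ff 34.99954104423523
shift tool axes [-0.3042  0.0877 -0.0018] spin -0.0017875765410014894
```

>>> move_arm --pt "-0.03 0.009 0 -0.002 0.02" --pt "-0.03 0.009 0 0 0.02" --pt "-0.03 0.009 0 0 0.02" --pt "-0.03 0.009 0 0 0.02" --pt "-0.03 0.009 0 0 0.02" --pt "-0.03 0.009 0 0 0.02" --pt "-0.03 0.009 0 0 0.02" --pt "-0.03 0.009 0 0 0.02" --pt "-0.03 0.009 0 0 0.02" --pt "-0.03 0.007 0 0 0.02"

```text
clock: 8.07
tool_pos: [0.5411, -0.175, 0.2981]
eef_rot: [0.761, 0.649, 0.0, -0.0]
contact_force: [0.8, -0.1, -1.9]
opening: 0.352
finger_force: 35.0
```

>>> move_arm --pt "-0.004 0 0 0 0.02" --pt "0 0 0 0 0.02" --pt "0 0 0 0 0.02"

```text
clock: 8.32
tool_pos: [0.5402, -0.177, 0.298]
eef_rot: [0.761, 0.648, 0.0, -0.001]
contact_force: [0.2, 0.2, -0.8]
opening: 0.35
finger_force: 35.0
```

Run:
```python
from h import *
info([.5386,-.1774,.216],80.6)
b=snapshot("side"); save(b,"g4.png",(195,175,295,275),6)
P=cloud(b); hs=cv2.cvtColor(b["color"],cv2.COLOR_RGB2HSV)
m=cv2.inRange(hs,(45,70,30),(80,255,255))>0
C=np.array([.5345,-.2021]);th=np.radians(80.6);X=np.array([np.cos(th),np.sin(th)]);Y=np.array([-X[1],X[0]])
q=(P[...,:2]-C);ok=m&(P[...,2]>.08)&(P[...,2]<.22)&(abs(q[...,0])<.15)&(abs(q[...,1])<.15)
L=np.stack([q[ok]@X,q[ok]@Y,P[ok][:,2]],1);uv=np.argwhere(ok)
print(len(L),L.min(0),L.max(0),L.mean(0),uv.min(0),uv.max(0))
```

```text
t 8.3167 p [ 0.5402 -0.177   0.298 ] yaw 80.8251719287099 z [-0.0002  0.0014 -1.    ] F [ 0.1947  0.2122 -0.7616] op 0.3504213015636541 ff 34.99826431274414
shift tool axes [-0.0008 -0.0015  0.082 ] spin 0.003929991539053913
129 [-0.0133 -0.0159  0.1302] [0.047  0.0129 0.1723] [ 0.0157 -0.0019  0.1514] [210 239] [227 248]
```

View pics/g4.png

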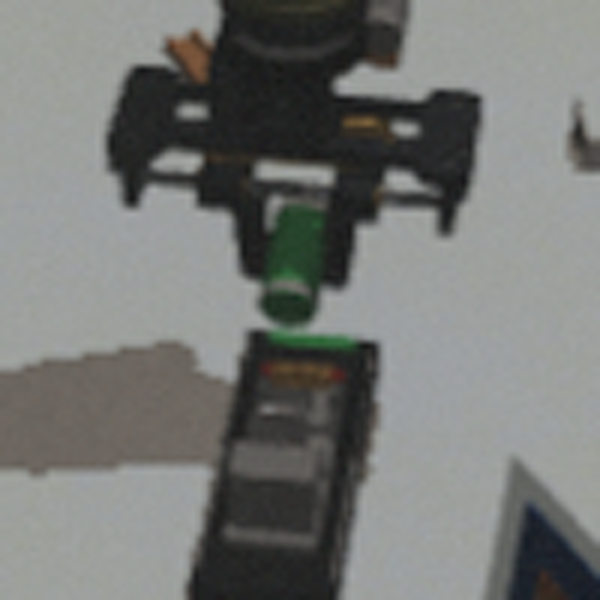

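Cell hangs above the brass end; the brass is at about (300,372) in the crop and the rail gap is visible. I fit the cell's axis for its tilt and TCP offset.

Run:
```python
from h import *
from scipy.optimize import least_squares
b=snapshot("side");P=cloud(b);hs=cv2.cvtColor(b["color"],cv2.COLOR_RGB2HSV);m=cv2.inRange(hs,(45,70,30),(80,255,255))>0
C=np.array([.5345,-.2021]);th=np.radians(80.6);X=np.array([np.cos(th),np.sin(th)]);Y=np.array([-X[1],X[0]])
q=(P[...,:2]-C);ok=m&(P[...,2]>.08)&(P[...,2]<.22)&(abs(q[...,0])<.15)&(abs(q[...,1])<.15)
L=np.stack([q[ok]@X,q[ok]@Y,P[ok][:,2]],1)
_,p,_=tool();pc=((p[:2]-C)@X,(p[:2]-C)@Y)
def f(w):
    a=np.array([np.cos(w[0]),0,np.sin(w[0])]);d=L-[pc[0],w[1],w[2]]
    al=d@a; rad=np.linalg.norm(d-al[:,None]*a,axis=1)
    return np.maximum(rad-.016, w[3]-al)   # can surface or flat face
s=least_squares(f,[.1,pc[1],p[2]-.154,-.035],loss="soft_l1",f_scale=.002,x_scale=[.1,.01,.01,.01])
print("tcp in charger",pc,"tilt deg",np.degrees(s.x[0]),"y",s.x[1],"tcp above axis",p[2]-s.x[2],"flat at",s.x[3],"rms",np.sqrt(np.mean(s.fun**2)))
```

```text
tcp in charger (np.float64(0.0271603574100285), np.float64(-0.001633586420428442)) tilt deg 9.828099690206349 y 8.234583700318186e-05 tcp above axis 0.15730546337173182 flat at -0.03415096387182498 rms 0.0027375638381979175
```

>>> move_arm --pt "0 -0.001 0.02 0.004 0.02" --pt "0 0 0.02 0 0.02" --pt "0 0 0.02 0 0.02" --pt "0 0 0.012 0 0.02" --pt "0 0 0.007 0 0.02" --pt "0 0 0 0 0.02" --pt "0 0 0 0 0.02"

```text
clock: 9.0
tool_pos: [0.5398, -0.1768, 0.2195]
eef_rot: [0.763, 0.647, 0.0, 0.0]
contact_force: [0.5, 0.4, -1.2]
opening: 0.354
finger_force: 35.0
```

>>> move_arm --pt "-0.002 0 0 0 0.02" --pt "-0.002 0 0 0 0.02" --pt "-0.001 0 0 0 0.02" --pt "0 0 0 0 0.02" --pt "0 0 0 0 0.02"

```text
clock: 9.42
tool_pos: [0.5386, -0.1827, 0.2196]
eef_rot: [0.763, 0.646, 0.0, 0.0]
contact_force: [-1.2, -0.0, -2.3]
opening: 0.356
finger_force: 35.0
```

>>> move_arm --pt "-0.001 0 0 0 0.02" --pt "-0.001 0 0 0 0.02" --pt "0 0 0 0 0.02" --pt "0 0 0 0 0.02"

```text
clock: 9.75
tool_pos: [0.5382, -0.1844, 0.2192]
eef_rot: [0.763, 0.646, -0.0, 0.0]
contact_force: [-0.6, 0.5, -0.9]
opening: 0.352
finger_force: 35.0
```

```bash
cat >> h.py <<'E'
def chg():
    s,p,M=tool();C=np.array([.5345,-.2021]);th=np.radians(80.6);X=np.array([np.cos(th),np.sin(th)]);Y=np.array([-X[1],X[0]])
    F=s["contact_force"];print("t",s["clock"],"chg x,y mm",1e3*(p[:2]-C)@X,1e3*(p[:2]-C)@Y,"z",p[2],"Fx,Fy,Fz",F[:2]@X,F[:2]@Y,F[2],"yaw",np.degrees(np.arctan2(M[1,0],M[0,0])))
E
python3 -c "from h import *;chg()"
```

```text
t 9.75 chg x,y mm 18.04967617612615 -0.8043964059835887 z 0.21920670382808138 Fx,Fy,Fz 0.41976545012004185 0.6272674275975647 -0.9346362470457796 yaw 80.47988003759673
```

>>> move_arm --pt "-0.001 0 0 0 0.02" --pt "0 0 0 0 0.02" --pt "0 0 0 0 0.02"

```text
clock: 10.0
tool_pos: [0.5382, -0.185, 0.2192]
eef_rot: [0.763, 0.646, 0.0, -0.0]
contact_force: [-0.8, 0.4, -1.6]
opening: 0.356
finger_force: 35.0
```

>>> move_arm --pt "-0.001 0 0 0 0.02" --pt "0 0 0 0 0.02" --pt "0 0 0 0 0.02"

```text
clock: 10.25
tool_pos: [0.5381, -0.1857, 0.2192]
eef_rot: [0.763, 0.646, 0.0, -0.0]
contact_force: [0.5, 2.9, -1.6]
opening: 0.354
finger_force: 35.0
```

>>> move_arm --pt "-0.001 0 0 0 0.02" --pt "0 0 0 0 0.02" --pt "0 0 0 0 0.02"

```text
clock: 10.5
tool_pos: [0.5379, -0.187, 0.2192]
eef_rot: [0.763, 0.646, 0.0, -0.0]
contact_force: [0.2, 3.1, -2.4]
opening: 0.354
finger_force: 35.0
```

>>> move_arm --pt "-0.001 0 0 0 0.02" --pt "0 0 0 0 0.02" --pt "0 0 0 0 0.02"

```text
clock: 10.75
tool_pos: [0.5377, -0.1882, 0.2192]
eef_rot: [0.763, 0.646, 0.0, 0.0]
contact_force: [0.5, 3.7, -2.8]
opening: 0.351
finger_force: 35.0
```

```bash
python3 -c "from h import *;chg()"
```

```text
t 10.75 chg x,y mm 14.257286433962486 -0.8514460097038413 z 0.21922023499822035 Fx,Fy,Fz 3.741514061399558 0.07931151523352079 -2.7504553627513206 yaw 80.4917645671783
```

>>> move_arm --pt "-0.001 0 0 0 0.02" --pt "-0.001 0 0 0 0.02" --pt "-0.001 0 0 0 0.02" --pt "-0.001 0 0 0 0.02" --pt "-0.001 0 0 0 0.02" --pt "-0.001 0 0 0 0.02" --pt "0 0 0 0 0.02" --pt "0 0 0 0 0.02"

```text
clock: 11.42
tool_pos: [0.5368, -0.1936, 0.2192]
eef_rot: [0.763, 0.646, 0.001, -0.0]
contact_force: [0.7, 5.1, -2.0]
opening: 0.354
finger_force: 35.0
```

```bash
python3 -c "from h import *;chg()"
```

```text
t 11.4167 chg x,y mm 8.752676726638112 -0.8348877878838931 z 0.21918448027302517 Fx,Fy,Fz 5.187457079420802 0.17543824073849867 -1.9715296448044335 yaw 80.5204396269929
```

>>> move_arm --pt "-0.001 0 0 0 0.02" --pt "-0.001 0 0 0 0.02" --pt "-0.001 0 0 0 0.02" --pt "-0.001 0 0 0 0.02" --pt "0 0 0 0 0.02" --pt "0 0 0 0 0.02"

```text
clock: 11.92
tool_pos: [0.5362, -0.1969, 0.2192]
eef_rot: [0.763, 0.646, 0.001, -0.001]
contact_force: [1.0, 6.6, -3.4]
opening: 0.354
finger_force: 35.0
```

```bash
cat > fit.py <<'E'
from h import *
from scipy.optimize import least_squares
import sys
chg()
b=snapshot("side");save(b,sys.argv[1],(205,195,285,275),7);P=cloud(b);hs=cv2.cvtColor(b["color"],cv2.COLOR_RGB2HSV);m=cv2.inRange(hs,(45,70,30),(80,255,255))>0
C=np.array([.5345,-.2021]);th=np.radians(80.6);X=np.array([np.cos(th),np.sin(th)]);Y=np.array([-X[1],X[0]])
q=(P[...,:2]-C);x=q@X;y=q@Y;_,p,_=tool();pc=(p[:2]-C)@X
ok=m&(abs(x-pc)<.045)&(abs(y)<.025)&(P[...,2]>.035)&(P[...,2]<.11)
L=np.stack([x[ok],y[ok],P[ok][:,2]],1)
# top ridge of the can, near the axis: slope gives the tilt
t=L[(abs(L[:,1])<.006)]
print(len(L),len(t)); 
def f(w):
    a=np.array([np.cos(w[0]),0,np.sin(w[0])]);d=L-[pc,w[1],w[2]];al=d@a
    return np.linalg.norm(d-al[:,None]*a,axis=1)-.016
s=least_squares(f,[.1,0,p[2]-.157],loss="soft_l1",f_scale=.002,x_scale=[.1,.01,.01])
print("tilt",np.degrees(s.x[0]),"y",s.x[1],"axis below tcp",p[2]-s.x[2])
E
python3 fit.py g5.png
```

```text
t 11.9167 chg x,y mm 5.3622590899433655 -0.8412737141748057 z 0.21920106661298247 Fx,Fy,Fz 6.64213320041064 0.07668569100447861 -3.439505152147026 yaw 80.55277090418039
105 45
tilt 10.97282426726129 y 0.0002592173519334658 axis below tcp 0.1580046044746259
```

View pics/g5.png

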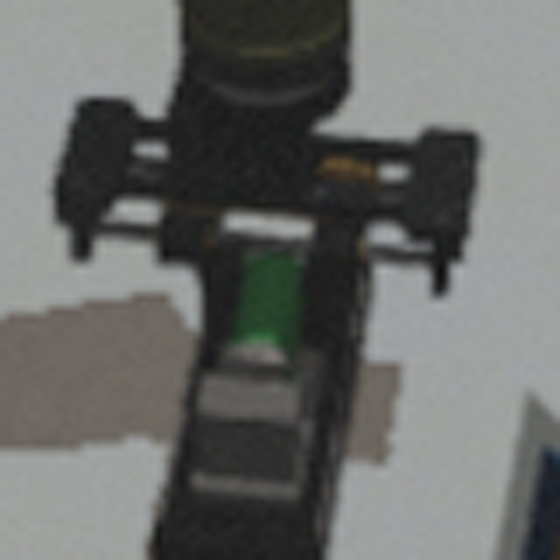

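Tilt is still about 10°, nub up, with the flat end pressed against the spring plate (contact at about (255,355) in the crop). A bit more press, then lower.

>>> move_arm --pt "-0.001 0 0 0 0.02" --pt "-0.001 0 0 0 0.02" --pt "0 0 0 0 0.02" --pt "0 0 0.002 0 0.02" --pt "0 0 0.002 0 0.02" --pt "0 0 0.002 0 0.02" --pt "0 0 0.002 0 0.02" --pt "0 0 0 0 0.02" --pt "0 0 0 0 0.02"

```text
clock: 12.72
tool_pos: [0.5364, -0.1986, 0.2115]
eef_rot: [0.763, 0.647, 0.002, -0.0]
contact_force: [0.6, 7.8, -0.9]
opening: 0.354
finger_force: 35.0
```

```bash
python3 -c "from h import *;chg()"
```

```text
t 12.7167 chg x,y mm 3.794755597961841 -1.300482921582693 z 0.2115122774164757 Fx,Fy,Fz 7.780969499654041 0.70228200820388 -0.9129004578805997 yaw 80.58776590817268
```

>>> move_arm --pt "0 0 0.001 0 0.02" --pt "0 0 0.001 0 0.02" --pt "0 0 0.001 0 0.02" --pt "0 0 0 0 0.02" --pt "0 0 0 0 0.02"

```text
clock: 13.13
tool_pos: [0.5364, -0.1986, 0.2086]
eef_rot: [0.763, 0.647, 0.002, -0.0]
contact_force: [1.6, 7.6, 0.2]
opening: 0.353
finger_force: 35.0
```

```bash
python3 -c "from h import *;chg()"
```

```text
t 13.1333 chg x,y mm 3.758452072945034 -1.3391832954908898 z 0.2086310926980585 Fx,Fy,Fz 7.8009907171867825 -0.35594525721883363 0.20834198906962362 yaw 80.58302487918012
```

>>> move_arm --pt "0 0 0 0 0.02" --pt "0 0 0.001 0 0.02" --pt "0 0 0.001 0 0.02" --pt "0 0 0 0 0.02" --pt "0 0 0 0 0.02" --newtons 16

```text
clock: 13.55
tool_pos: [0.5363, -0.1987, 0.2065]
eef_rot: [0.763, 0.647, 0.001, -0.0]
contact_force: [1.7, 7.1, -0.1]
opening: 0.359
finger_force: 16.0
```

```bash
python3 -c "from h import *;chg()"
```

```text
t 13.55 chg x,y mm 3.6213794903507313 -1.2713612037835127 z 0.2065126431968297 Fx,Fy,Fz 7.3320627646817265 -0.5467853899318391 -0.09153535858201162 yaw 80.57940008941182
```

>>> move_arm --pt "0 0 0.001 0 0.02" --pt "0 0 0.001 0 0.02" --pt "0 0 0.001 0 0.02" --pt "0 0 0 0 0.02" --pt "0 0 0 0 0.02"

```text
clock: 13.97
tool_pos: [0.5363, -0.199, 0.2035]
eef_rot: [0.763, 0.647, 0.001, -0.0]
contact_force: [2.0, 7.5, -0.5]
opening: 0.359
finger_force: 16.0
```

```bash
python3 fit.py g6.png
```

```text
t 13.9667 chg x,y mm 3.3587403100550293 -1.2361495605348662 z 0.20352716021523026 Fx,Fy,Fz 7.73029048670182 -0.7581623992432767 -0.5402666394419224 yaw 80.57033369762566
80 35
tilt -1.5679767290705993 y -0.000534046984569776 axis below tcp 0.1574770734694234
```

>>> move_arm --pt "0 0 0.001 0 0.02" --pt "0 0 0.001 0 0.02" --pt "0 0 0 0 0.02" --pt "0 0 0 0 0.02"

```text
clock: 14.35
tool_pos: [0.5363, -0.199, 0.2016]
eef_rot: [0.763, 0.647, 0.001, 0.0]
contact_force: [1.8, 7.6, -1.0]
opening: 0.359
finger_force: 16.0
```

```bash
python3 -c "from h import *;chg()"
```

```text
t 14.35 chg x,y mm 3.3340620826712155 -1.251708105748133 z 0.20157482612475514 Fx,Fy,Fz 7.787101426524539 -0.4920468964704318 -1.0448462804917162 yaw 80.56940620802955
```

>>> move_arm --pt "0 0 0.001 0 0.02" --pt "0 0 0 0 0.02" --pt "0 0 0 0 0.02"

```text
clock: 14.6
tool_pos: [0.5363, -0.199, 0.2006]
eef_rot: [0.763, 0.647, 0.001, 0.0]
contact_force: [0.3, 6.9, 0.4]
opening: 0.357
finger_force: 16.0
```

>>> move_arm --pt "0 0 0.001 0 0.02" --pt "0 0 0 0 0.02" --pt "0 0 0 0 0.02"

```text
clock: 14.85
tool_pos: [0.5363, -0.199, 0.2]
eef_rot: [0.763, 0.647, 0.001, 0.0]
contact_force: [1.2, 7.1, 3.8]
opening: 0.355
finger_force: 16.0
```

>>> move_arm --pt "0.001 0 0 0 0.02" --pt "0.001 0 0 0 0.02" --pt "0 0 0 0 0.02" --pt "0 0 0 0 0.02"

```text
clock: 15.18
tool_pos: [0.5364, -0.1985, 0.2]
eef_rot: [0.763, 0.646, 0.0, 0.001]
contact_force: [1.2, 3.6, 5.9]
opening: 0.359
finger_force: 16.0
```

```bash
python3 fit.py g7.png;python3 - <<'E'
from h import *
a=snapshot("top");save(a,"g7t.png",(295,180,385,240),7)
E
```

```text
t 15.1833 chg x,y mm 3.868591080395449 -1.2866457799335083 z 0.20000853426203077 Fx,Fy,Fz 3.7433619387656303 -0.5841852815168408 5.881688303386977 yaw 80.48565224676607
73 33
tilt 0.260564746206742 y -0.000504297742745288 axis below tcp 0.1578740270432492
```

View pics/g7.png

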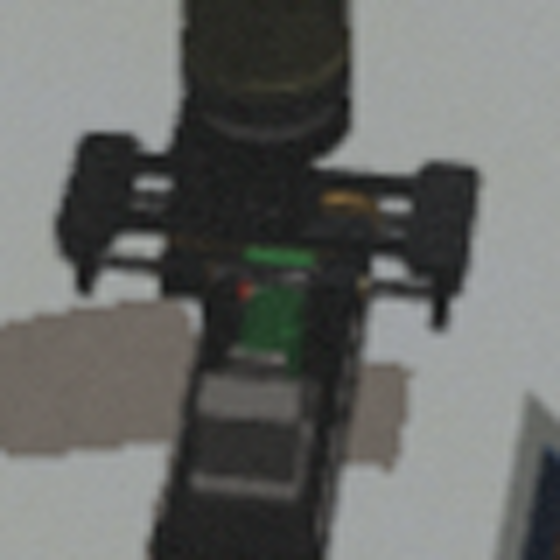

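The cell lies flat (tilt 0.3°, axis about 42 mm up) and pushing it +x meets the brass. The picture shows it level between the spring plate (about (265,355)) and the contact. Releasing.

>>> move_arm --pt "0 0 0 0 0.034" --pt "0 0 0 0 0.038" --pt "0 0 0 0 0.045" --pt "0 0 0 0 0.05" --pt "0 0 0 0 0.05" --pt "0 0 -0.005 0 0.05" --pt "0 0 -0.01 0 0.05" --pt "0 0 -0.02 0 0.05" --pt "0 0 -0.03 0 0.05" --pt "0 0 -0.03 0 0.05" --newtons 5

```text
clock: 16.12
tool_pos: [0.5356, -0.198, 0.2956]
eef_rot: [0.763, 0.646, -0.0, -0.001]
contact_force: [0.7, 0.2, 0.3]
opening: 0.568
finger_force: 0.0
```

>>> move_arm --pt "0.02 0 -0.03 0 0.05" --pt "0.04 0 -0.01 0 0.05" --pt "0.04 0 0 0 0.05" --pt "0.04 0 0 0 0.05" --pt "0.04 0 0 0 0.05" --pt "0.03 0 0 0 0.05" --pt "0 0 0 0 0.05" --pt "0 0 0 0 0.05" --pt "0 0 0 0 0.05"

```text
clock: 16.87
tool_pos: [0.5705, 0.0082, 0.3347]
eef_rot: [0.763, 0.646, -0.0, 0.001]
contact_force: [0.3, -0.8, 0.3]
opening: 0.566
finger_force: 0.0
```

Run:
```python
from h import *
info()
a=snapshot("top");b=snapshot("side")
im=np.hstack([cv2.resize(a["color"][185:235,300:380],(480,300),interpolation=cv2.INTER_CUBIC),cv2.resize(b["color"][220:280,220:264],(220,300),interpolation=cv2.INTER_CUBIC)])
cv2.imwrite("pics/fin.png",np.clip(im[...,::-1]*1.5,0,255).astype(np.uint8))
P=cloud(a);hs=cv2.cvtColor(a["color"],cv2.COLOR_RGB2HSV);m=np.zeros(hs.shape[:2],bool);m[190:232,318:375]=cv2.inRange(hs,(45,90,30),(80,255,255))[190:232,318:375]>0
C=np.array([.5345,-.2021]);th=np.radians(80.6);X=np.array([np.cos(th),np.sin(th)]);Y=np.array([-X[1],X[0]])
q=P[m];x=(q[:,:2]-C)@X;y=(q[:,:2]-C)@Y;k=abs(y)<.008;print(len(q),x.min(),x.max(),y.mean(),"ridge z fit",np.polyfit(x[k],q[k,2],1))
```

```text
t 16.8667 p [0.5705 0.0082 0.3347] yaw 80.46669558876387 z [-0.     -0.0014 -1.    ] F [ 0.2512 -0.7645  0.2581] op 0.5663352175601165 ff 0.0
149 -0.01901726342486731 0.2430053741997156 -0.0009509899504825843 ridge z fit [0.0026 0.0577]
```

View pics/fin.png

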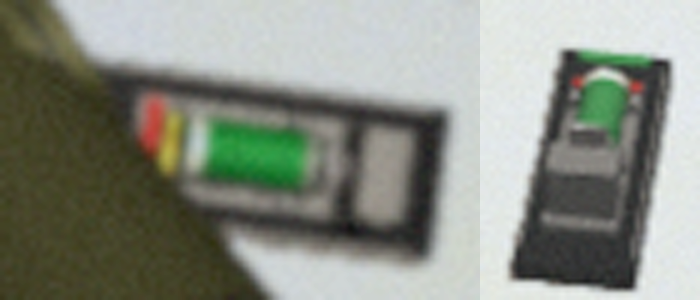

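The cell is flat in the bay (slope 0.003, top at 58 mm). White band and nub sit behind the brass at (172,145), and the steel end is against the spring at (315,160). The gripper is clear.

```bash
python3 -c "from plant import r;print(r.finish_job())"
```

```text
the job is handed in; nothing more can be done
None
```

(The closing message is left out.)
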